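Put four bench pieces back on their own shadow tiles

TASK

Pieces on the spring bench have been laid back on each other's shadow tiles. Put the pliers, the bone burnisher, the key cup and the octave mechanism each flat on the tile that carries its own baize outline, lying lengthwise along that outline; a piece that is already right may stay. The shut steel flap of the parts well is free for laying a piece down meanwhile; do not shift or knock over the open tin of springs.

Things in the scene. Friction and masses are not known exactly. Their poses are not given: they have to be found in the camera images.
- pliers: Blued spring pliers lying flat, shut, 145 mm long (x -75 to 70), about 45 mm over the bowed handles, 10 mm thick, 0.11 kg. Origin near mid-length on the underside; jaws to +x, handles to -x, z up. At the origin the two handles run side by side, 29 mm wide together: grip there, across y.
- burnisher: Bone burnisher lying flat, a slim bar 157 mm long (x -82 to 75): handle 16 mm wide and 11 mm thick from x -74 to 14, brass band at x 17, then a flat bone blade 18 mm wide and 6 mm thick to +x. 0.035 kg. Origin near mid-length on the underside, z up. Grip at or a little behind the origin (x -8), across y.
- key_cup: Nickel saxophone key: a round cup 44 mm across and 12 mm thick lying pad down, with an arm (6 mm thick, top at z 16 mm over the cup) running to -x to a cross tube (8 mm thick, 36 mm long along y) at x -52. 0.035 kg. Origin at the cup's centre on the underside, z up. Grip the cup across y, 44 mm.
- octave_mechanism: Brass octave mechanism lying flat: hinge tube 100 mm long along x (9 mm thick) with a thicker barrel 12 mm across from x -14 to 14, axis 6 mm up; at x 41 and -41 arms run to small round vent pads at +y 30 mm, at x -36 a thumb plate and at x 44 a bare lifter arm run to -y (to y -38). 0.07 kg. Origin at the barrel's centre on the underside, z up. Grip the barrel across y, 12 mm.
- pliers_tile: Fixed birch-ply tile, 170 by 84 mm (x by y), 6 mm thick, top at z 6 mm; the outline of the pliers (two handles at -x, jaws at +x) inlaid flush in its top in green baize. Origin on its underside straight below the middle of the tile and of the outline; x along the tile's length, z up. The pair of pliers belongs with its origin over this origin and its x axis along this x axis.
- burnisher_tile: Fixed birch-ply tile, the narrow one: 176 by 56 mm (x by y), 6 mm thick, top at z 6 mm; the slim bar outline of the burnisher inlaid flush in its top in green baize. Origin on its underside straight below the middle of the tile and of the outline; x along the tile's length, z up. The burnisher belongs with its origin over this origin and its x axis along this x axis.
- key_cup_tile: Fixed birch-ply tile, 120 by 90 mm (x by y), 6 mm thick, top at z 6 mm; the outline of the key cup (a disc, an arm to -x, a cross bar) inlaid flush in its top in green baize. Origin on its underside straight below the centre of the disc, so the tile runs from x -77 to 43 mm; x along the tile's length, z up. The key cup belongs with its origin over this origin and its x axis along this x axis.
- octave_tile: Fixed birch-ply tile, 136 by 98 mm (x by y), 6 mm thick, top at z 6 mm; the outline of the octave mechanism (a long bar with two discs at +y and two stubs at -y) inlaid flush in its top in green baize. Origin on its underside straight below the middle of the tile and of the outline's barrel; x along the tile's length, z up. The octave mechanism belongs with its origin over this origin and its x axis along this x axis.
- well: Fixed parts well: a low birch box 180 by 110 mm (x by y) with a plain hinged steel flap shut over it. Flap top flat, at z 25 mm, bare at the start; its own weight keeps it shut; hinge at +x, a small pull tab sticks out 14 mm at -x. Origin at the middle of the box's underside, z up. Any of the pieces fits flat on the flap with its x axis along the box's.
- spring_tin: Open round tin of springs, 44 mm across, 34 mm tall (springs stick up to 43 mm), standing loose beyond the tiles. Origin at the centre of its underside, z up. Not to be shifted or tipped.
There are look-alikes about, which are no part of the job. Leave any red look-alike of the key_cup alone.

How it is judged:
By the outcome, as a careful person would: the job done as asked, in the order asked, and still so for the second after the job is handed in, with the robot touching nothing.
It also fails if it takes over 106 s, if anything falls off the work surface, if the arm or the gripper's body presses on something with over 40 N, if the wrist force passes 120 N, or if a joint passes its speed limit or range.

ROBOT

A 7-joint arm with a two-finger parallel gripper is mounted at the origin on the work surface. World frame = base frame: x ahead of the robot, y to its left, z up, the work surface at z = 0. Lengths are in m, angles in rad, forces in N, time in s.
With the tool pointing down it reaches from about 0.4 to 0.85 m from the base axis. Payload 10.4 kg.
Tool frame: the origin (TCP) lies at the very end of the fingers, on their centre line; the grasp point (between the pads) lies 19 mm behind it (manip.pinch_z is the distance from the TCP to the grasp point, in m); z points along the fingers, y is the line along which they close (so a half turn about z gives the same grasp; the last joint's range is limited). The gripper opens to 85 mm and grips with 20 to 120 N. Pads are 22 mm wide; open, the fingers measure 114 mm over their backs; the gripper's body (76 mm by 85 mm) begins 54 mm behind the grasp point. The pads swing forward as they close: fully open they stand 13 mm farther back than shut.
Start: joints at [-1.234, 0.332, -0.065, 1.46, 0.022, 1.35, -0.088], TCP at [0.22, 0.585, 0.231] pointing down, gripper open.
Joint ranges: [-2.6, 2.6], [-0.5, 2.12], [-1.47, 1.34], [0.16, 2.42], [-1.27, 4.41], [0.06, 2.06], [-2.6, 2.6]. Speed limits (rad/s): [2.22, 2.22, 2.79, 2.79, 3.14, 3.14, 3.14].

INTERFACE

Orientations are given as a unit quaternion [x, y, z, w].
In Python, from workcell import manip gives the robot as it stands. The module is installed in compiled form; this text tells all that it offers.
- The arm moves only by the shell command python3 -m creep 'ROWS' [OPENING] [FORCE]. ROWS is a JSON object of lists of equal length, an entry for each row: "slide": the shift along the tool's x, y, z in m, a list of three; "twist": the turn about the tool's z in degrees. A call has 1 to 8 rows; each row shifts and turns the commanded pose from where the row before left it, along the tool's axes as they then stand; what a row does not reach is not made up. A row lasts 1/8 s, in which the tool goes at most 62.5 mm and 10.7 degrees, less where a joint would pass 70% of its speed; a pose out of reach is approached as far as the arm can. A call with a gripper value outside its range is refused whole. OPENING is the opening in per cent of the stroke, from 0 (shut) to 100 (fully open), set as the call begins (- or left out, the last holds). The fingers move at their own pace and stop on an object; FORCE is the grip in N (left out, the last holds). Time passes only in rows, so rows that do not move let the fingers close. It gives the time, the measured TCP pose, the force, the opening and the grip force at its end, in the units of the state.
- manip.get_obs(): the state, without advancing time (a new reading comes with each control period).
- manip.camera(name): name is "scene" or "side" or "wrist"; returns (picture, depth): 384x512x3 uint8, blue, green, red; 384x512 float32, m along the optical axis (not along the pixel's ray), 0 where there is no reading.
- manip.camera_params(name): a dict with "intrinsics" (3x3 intrinsics, pixels), "dist_coeffs" ([k1, k2, p1, p2, k3] as OpenCV has them; the pictures are not rectified), "R" (3x3) and "t" (3): a world point X has camera coordinates R X + t. Camera axes: x right, y down, z forward; pixel columns grow to the right and rows downward; lengths in m; the calibration is good to about 2 mm. A picture is of the moment at which its call begins: read the wrist's pose just before it. camera_params takes no time and is no camera call; for the wrist camera it gives the pose at the moment of the call.
- manip.hand_in(): hands the job in; it is judged then, once.
The state is a dict: "clock": time; "joint_pos": joint angles; "joint_velocities": joint speeds; "tau": joint torques, N m; "position": TCP position; "ee_rot": TCP orientation; "ft_force": force on the tool from outside, world axes, zero at the start; "torque": the same for the moment, N m; "grip_width": opening from 0.0 (shut) to 1.0 (fully open); "grasp_force": force on a finger pad.
Only numpy, scipy, OpenCV 4.12 (cv2) and the standard library are available. Lean on these libraries where they do the work, as an engineer would, in place of code of your own. Each camera call takes 0.05 s, during which the arm holds its last target. There are 200 camera calls.

## Working session

There is one attempt and no reset: what is moved stays moved. The work goes in short steps, Python scripts to look and compute and a shell command to move; the robot and the scene stay as the last step left them, time stands still between calls to the robot, and variables do not carry over. Pictures are saved under pics/ and viewed, at most 14 in all, crops included, and the job is handed in when it is done.

```bash
mkdir -p pics; ls
cat > h.py <<'E'
import numpy as np, cv2
from workcell import manip
from scipy.spatial.transform import Rotation as Rn
def shot(n):
    p=manip.camera_params(n); im,d=manip.camera(n); return im,d,p
def ray(p,uv,z):
    uv=np.array(uv,float).reshape(-1,1,2)
    n=cv2.undistortPoints(uv,np.array(p['intrinsics']),np.array(p['dist_coeffs'])).reshape(-1,2)
    R=np.array(p['R']);t=np.array(p['t']);C=-R.T@t
    D=np.c_[n,np.ones(len(n))]@R
    return C+D*((z-C[2])/D[:,2])[:,None]
def dpt(p,d,uv):
    out=[]
    for u,v in uv:
        n=cv2.undistortPoints(np.array([[[u,v]]],float),np.array(p['intrinsics']),np.array(p['dist_coeffs'])).reshape(2)
        w=d[int(v)-1:int(v)+2,int(u)-1:int(u)+2];z=np.median(w)
        out.append(np.array(p['R']).T@(np.array([*n,1])*z-np.array(p['t'])))
    return np.array(out)
E
python3 - <<'E'
from h import *
o=manip.get_obs(); print(o['clock'],o['position'],o['ee_rot'],manip.pinch_z)
for n in ('scene','side','wrist'):
    im,d,p=shot(n); cv2.imwrite(f'pics/{n}0.png',im); np.savez(f'{n}0.npz',im=im,d=d,**{k:np.array(v) for k,v in p.items()})
    R=np.array(p['R']);print(n,-R.T@np.array(p['t']),R[2])
E
```

```text
pics
0.0 [0.21990557 0.5846387  0.23049967] [ 1.78890600e-01  9.83868715e-01 -7.03342095e-04 -1.03491621e-04] 0.0187
scene [1.18492853 0.59919564 0.70593756] [-0.52536313 -0.60139292 -0.60193033]
side [ 0.24969867 -0.49756873  0.66695998] [ 0.41003192  0.49916352 -0.76335418]
wrist [0.14233457 0.61362255 0.37424119] [ 0.29930823 -0.1138338  -0.94734178]
```

```bash
python3 -c "
import cv2
for n in ('scene','side'):
    cv2.imwrite(f'pics/{n}0b.png',cv2.resize(cv2.imread(f'pics/{n}0.png'),(800,600),interpolation=cv2.INTER_CUBIC))"
```

```text
(no output)
```

View pics/scene0b.png

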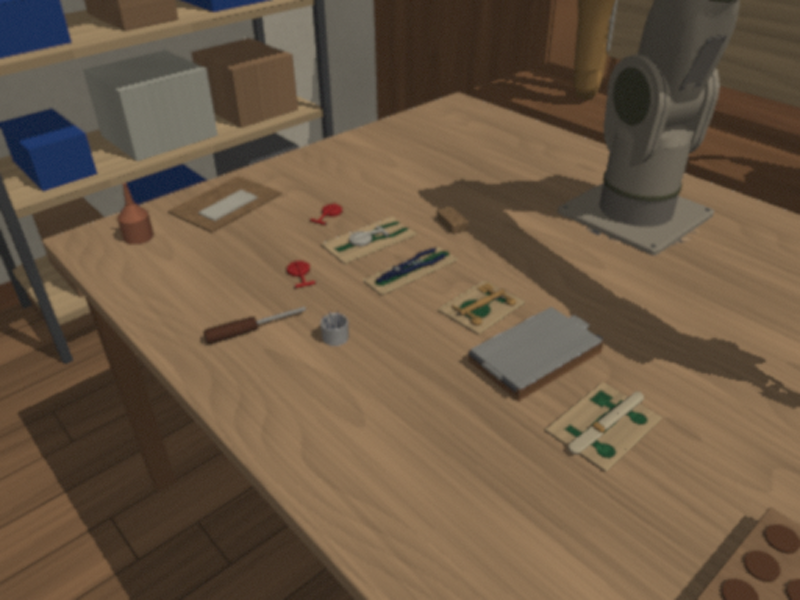

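View pics/side0b.png

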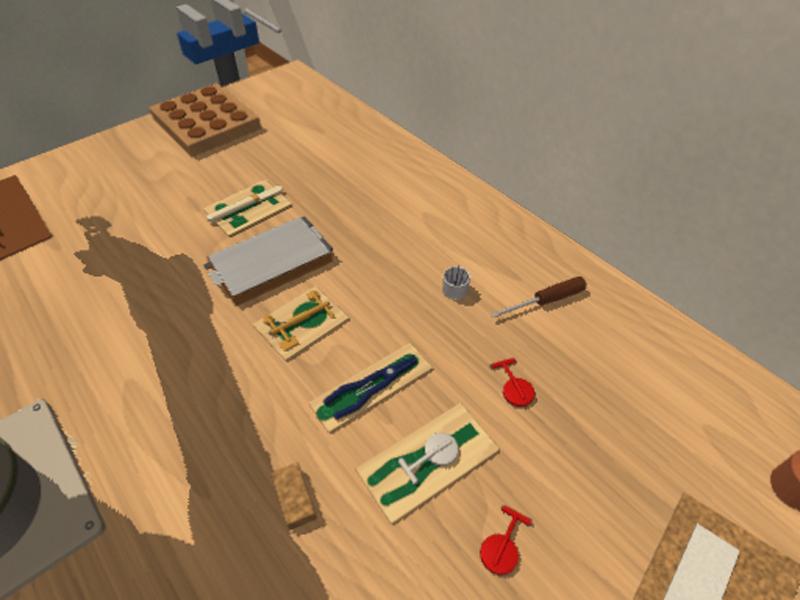

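The scene view (800x600) shows the key cup on the pliers tile (370,238), the pliers on the burnisher tile (410,267), the octave mechanism on the key-cup tile (482,303), the bare well (535,350), the burnisher on the octave tile (605,425), the tin at (335,328) and two red look-alikes at (330,210) and (299,270). The side view agrees: nickel key cup at (440,450), pliers at (370,385), octave at (303,318), well at (270,260), burnisher at (245,203). So this is one 4-cycle, with the flap as the buffer.

```bash
cat > m.py <<'E'
from h import *
def cloud(n):
    z=dict(np.load(n+'0.npz')); d=z['d'];vv,uu=np.mgrid[:384,:512]
    n_=cv2.undistortPoints(np.c_[uu.ravel(),vv.ravel()].astype(float).reshape(-1,1,2),z['intrinsics'],z['dist_coeffs']).reshape(-1,2)
    P=(np.c_[n_,np.ones(len(n_))]*d.reshape(-1,1)-z['t'])@z['R']
    return z,P.reshape(384,512,3)
E
python3 - <<'E'
from m import *
for n in ('side','scene'):
    z,P=cloud(n); Z=P[...,2]; im=z['im']
    X=P[...,0];Y=P[...,1]
    print(n,'table z',np.median(Z[(abs(Z)<.02)&(X>.3)&(X<.9)&(abs(Y)<.5)]))
    m=((Z>.0035)&(Z<.06)&(X>.25)&(X<1.0)&(abs(Y)<.6)).astype(np.uint8)
    k,L,S,C=cv2.connectedComponentsWithStats(m)
    for i in range(1,k):
        if S[i,4]<80: continue
        w=L==i; r=cv2.minAreaRect((P[w][:,:2]*1000).astype(np.float32))
        hs=cv2.cvtColor(im,cv2.COLOR_BGR2HSV)
        print(C[i].round(),S[i,4],np.round(r[0]),np.round(r[1]),round(r[2],1),'z pct',np.percentile(Z[w]*1000,[10,50,90,99]).round(1),hs[w].mean(0).round())
E
```

```text
side table z 7.03317972671783e-05
[138.  82.] 1078 [618. 556.] [175.  88.] 0.1 z pct [10.8 30.1 34.9 37.3] [ 14. 148. 123.]
[158. 132.] 1005 [543. 299.] [154. 102.] 0.7 z pct [ 5.1  7.  15.7 19. ] [ 27. 113. 177.]
[172. 166.] 2500 [498. 143.] [114. 196.] 84.4 z pct [16.7 24.8 26.5 27.7] [ 18.  49. 150.]
[291. 180.] 291 [ 699. -104.] [44. 43.] 7.9 z pct [ 7.3 22.3 33.8 40.6] [ 37.  26. 109.]
[353. 188.] 396 [ 780. -213.] [ 27. 171.] 76.7 z pct [11.6 19.8 24.6 26.1] [ 12. 141.  91.]
[192. 206.] 1439 [468.   1.] [121.  92.] 2.0 z pct [ 4.7  6.6 14.7 17.9] [ 26. 137. 173.]
[236. 247.] 1729 [ 481. -160.] [ 57. 177.] 85.6 z pct [ 4.7  6.7 15.6 17.8] [ 57. 124. 131.]
[330. 247.] 366 [ 637. -287.] [78. 42.] 69.1 z pct [ 6.5  9.7 12.8 15.3] [  1. 224. 180.]
[272. 295.] 3250 [ 469. -295.] [ 85. 170.] 84.1 z pct [ 4.4  5.9 14.7 19.9] [ 28. 111. 189.]
[503. 299.] 184 [ 790. -594.] [30.  8.] 19.2 z pct [11.6 38.6 53.5 56.4] [ 10. 165. 131.]
[188. 317.] 699 [ 309. -227.] [70. 33.] 73.6 z pct [19.9 22.1 23.7 25.2] [ 16. 145. 153.]
[439. 353.] 2364 [ 614. -576.] [154.  68.] 8.0 z pct [ 4.5  6.6 10.1
[... 626 characters left out ...]
. -160.] [ 65. 180.] 86.4 z pct [ 4.3  6.9 15.1 17.6] [52. 78. 96.]
[192. 173.] 165 [ 641. -284.] [80. 41.] 67.8 z pct [ 5.   9.8 12.6 15.4] [  3. 167. 125.]
[308. 195.] 920 [472.   4.] [124.  92.] 2.1 z pct [ 4.3  6.1 14.3 17.5] [ 22. 103. 123.]
[153. 209.] 418 [ 781. -205.] [ 27. 176.] 74.7 z pct [10.5 17.6 24.8 26.8] [ 12. 110.  82.]
[343. 224.] 2792 [500. 145.] [112. 200.] 84.0 z pct [15.4 24.2 26.  27.4] [ 21.  34. 108.]
[214. 209.] 307 [ 703. -102.] [46. 42.] 41.6 z pct [ 8.6 23.2 33.6 40.3] [ 24.  21. 100.]
[386. 271.] 2092 [547. 300.] [156. 100.] 0.8 z pct [ 4.2  5.8 14.5 17.6] [ 25.  87. 132.]
[487. 361.] 2441 [620. 558.] [ 74. 169.] 89.8 z pct [28.2 30.5 34.2 35.7] [ 13. 120.  98.]
```

```bash
python3 -m creep '{"slide":[[-0.049,-0.03,-0.01],[-0.049,-0.03,-0.01],[-0.049,-0.03,-0.01],[-0.049,-0.03,-0.01],[-0.049,-0.03,-0.01],[-0.049,-0.03,-0.01],[0,0,0],[0,0,0]],"twist":[0,0,0,0,0,0,-10.3,-10.3]}'
python3 - <<'E'
from h import *
im,d,p=shot('wrist');cv2.imwrite('pics/w1.png',im);np.savez('w10.npz',im=im,d=d,**{k:np.array(v) for k,v in p.items()})
o=manip.get_obs();print(o['clock'],o['position'],Rn.from_quat(o['ee_rot']).as_matrix().round(3).tolist(),o['joint_pos']);print(ray(p,[[0,0],[511,0],[511,383],[0,383]],0).round(3),np.array(p['intrinsics'])[0])
E
```

```text
clock: 1.15
position: [0.4322, 0.3123, 0.2912]
ee_rot: [-0.002, 1.0, 0.0, -0.0]
ft_force: [-0.8, 0.4, -0.1]
grip_width: 0.999
grasp_force: 0.0
1.2 [0.4319555  0.31263993 0.29118117] [[-1.0, -0.014, -0.0], [-0.014, 1.0, 0.0], [0.0, 0.0, -1.0]] [-0.83512733  0.09904463  0.13331094  1.6172376  -0.01344389  1.42638448
  0.88432397]
[[ 0.259  0.003  0.   ]
 [ 0.257  0.619  0.   ]
 [ 0.873  0.78   0.   ]
 [ 0.875 -0.155  0.   ]] [343.18426548   0.         256.144646  ]
```

View pics/w1.png

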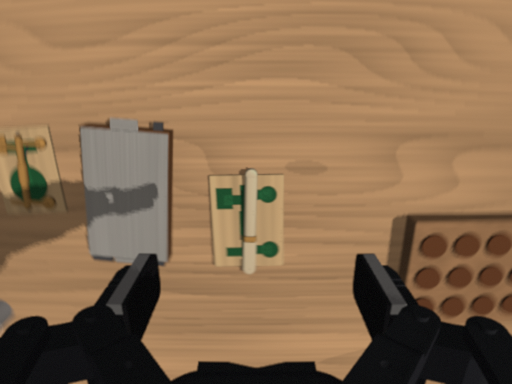

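The wrist view shows the octave tile at (247,220): discs right (+y), plate top-left, so tile +x is world +x. The burnisher's long handle points up and its band is at (250,238), so its +x is world +x. The well flap is at (127,192), and the octave piece lies on the key-cup tile (25,170).

```bash
python3 -m creep '{"slide":[[0,-0.06,-0.005],[0,-0.06,-0.005],[0,-0.06,-0.005],[0,-0.06,-0.005],[0,-0.06,-0.005],[0,-0.06,-0.005],[0,-0.06,-0.005],[0,0,0]],"twist":[0,0,0,0,0,0,0,0]}'
python3 - <<'E'
from h import *
im,d,p=shot('wrist');np.savez('w20.npz',im=im,d=d,**{k:np.array(v) for k,v in p.items()})
cv2.imwrite('pics/w2.png',cv2.resize(im[40:340],(800,469),interpolation=cv2.INTER_CUBIC))
o=manip.get_obs();print(o['clock'],o['joint_pos'])
E
```

```text
clock: 2.2
position: [0.4311, -0.1115, 0.3268]
ee_rot: [0.005, 1.0, 0.0, 0.001]
ft_force: [-0.5, 0.7, 0.0]
grip_width: 0.999
grasp_force: 0.0
2.25 [-0.48510123 -0.16547766  0.56077301  1.77085523  0.08722593  1.51111147
  1.62835857]
```

View pics/w2.png

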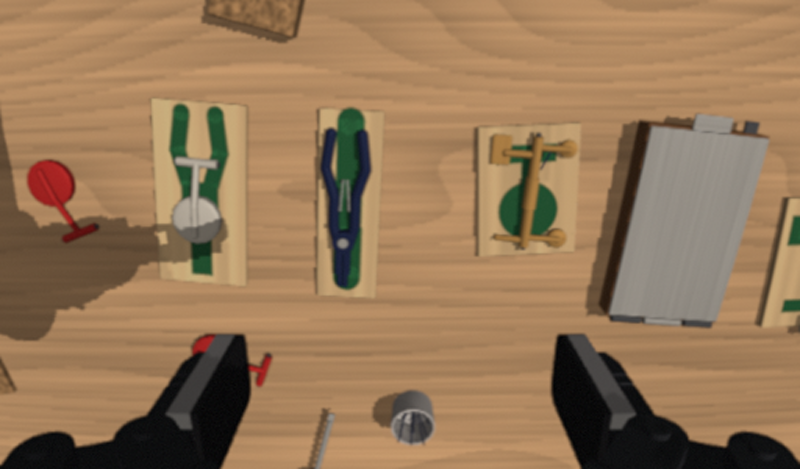

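The second wrist view shows (800-px crop) the nickel key cup at (197,220) on the pliers outline, handles up and jaws down. The pliers at (345,200) lie on the slim burnisher outline. The octave mechanism (530,190), pads right and plate top-left, lies on the key-cup outline, whose disc is below at (528,210). All +x axes are near world +x. Candidates for the key cup: the nickel one (197,220) against the red ones (50,185) and (215,345). The nickel one is meant.

Run:
```python
from m import *
def rect(Q):
    (c,s,a)=cv2.minAreaRect((Q[:,:2]*1000).astype(np.float32))
    if s[0]<s[1]: s=s[::-1];a-=90
    a=(a+90)%180-90
    return np.round(c,1),np.round(s,1),round(a,1)
for n in ('w1','w2'):
    z,P=cloud(n);X,Y,Z=P[...,0],P[...,1],P[...,2];hs=cv2.cvtColor(z['im'],cv2.COLOR_BGR2HSV)
    print(n,'table',np.median(Z[(abs(Z)<.003)]),Z[abs(Z)<.003].std())
    for nm,c in dict(octT=(.543,.299),well=(.499,.144),keyT=(.47,.002),burT=(.483,-.16),pliT=(.47,-.293)).items():
        reg=(abs(X-c[0])<.12)&(abs(Y-c[1])<.075)
        for lo,hi in (((.003,.06),(.0095,.06)) if nm!='well' else ((.02,.06),)):
            m=(reg&(Z>lo)&(Z<hi)).astype(np.uint8)
            k,L,S,_=cv2.connectedComponentsWithStats(m)
            if k<2: continue
            i=1+np.argmax(S[1:,4]); w=L==i
            if S[i,4]<60: continue
            print(nm,lo,S[i,4],*rect(P[w]),'z',(np.percentile(Z[w],[5,50,95])*1000).round(1))
```

```text
w1 table 0.0011206301144347749 0.0008078674215865015
octT 0.003 6724 [546.8 299.3] [163.3  98.7] 0.7 z [ 5.9  7.5 18.1]
octT 0.0095 1289 [543.5 302.6] [157.1  18. ] -1.4 z [12.4 17.  19.1]
well 0.02 11317 [497.5 143.8] [197.7 109.8] -5.5 z [24.4 26.  27.4]
keyT 0.003 4913 [468.9   2.2] [121.2  92.4] 1.2 z [ 5.6  7.5 17.5]
keyT 0.0095 1180 [468.2   6.2] [104.9  66.8] -2.6 z [10.8 15.7 18.9]
w2 table 0.0011406979770280166 0.0008391341393481349
octT 0.003 1490 [549.8 258.1] [145.3  42. ] 12.3 z [4.9 7.2 8.8]
well 0.02 9704 [498.4 142.7] [198.9 111. ] -5.7 z [24.2 26.2 27.6]
keyT 0.003 5277 [470.1   2.3] [122.3  92.2] 2.3 z [ 5.8  7.5 17.4]
keyT 0.0095 1214 [469.1   3.6] [104.7  75.6] 0.9 z [10.6 15.4 18.8]
burT 0.003 4793 [ 482.1 -159.7] [178.3  56.7] -4.3 z [ 5.8  7.6 17.6]
burT 0.0095 1418 [ 483.5 -161.6] [147.2  43.5] -3.3 z [13.  16.2 18.4]
pliT 0.003 6844 [ 471.8 -293.9] [173.8  86.8] -6.8 z [ 5.7  7.4 18.2]
pliT 0.0095 1001 [ 473.1 -294.6] [77.5 43.6] -6.3 z [12.7 17.5 21.6]
```

```bash
cat > go.py <<'E'
import sys; from h import *
x,y,z,yaw=map(float,sys.argv[1:5]) # mm, deg ; tool x at 180+yaw
o=manip.get_obs();R=Rn.from_quat(o['ee_rot']).as_matrix()
cur=np.degrees(np.arctan2(-R[1,0],-R[0,0]))
d=R.T@(np.array([x,y,z])/1000-o['position'])
tw=cur-yaw
print('t',round(o['clock'],2),'pos',(o['position']*1000).round(1),'yaw',cur.round(1),'w',round(o['grip_width']*85,1),'gf',round(o['grasp_force'],1),'tilt',R[2,:2].round(3))
n=max(int(np.ceil(np.linalg.norm(d)/.058)),1);print('slide mm',(d*1000).round(1),'rows',n,'per row',(d/n*1000).round(1),'twist',round(tw,1))
E
python3 go.py 539 302.7 80 -1.4
```

```text
t 2.25 pos [ 431.4 -108.6  326.4] yaw -0.4 w 85.2 gf 0.0 tilt [-0.     0.001]
slide mm [-104.7  411.9  246.7] rows 9 per row [-11.6  45.8  27.4] twist 1.0
```

```bash
python3 -m creep '{"slide":[[-0.013,0.0515,0.02],[-0.013,0.0515,0.02],[-0.013,0.0515,0.02],[-0.013,0.0515,0.02],[-0.013,0.0515,0.03],[-0.013,0.0515,0.03],[-0.013,0.0515,0.03],[-0.0135,0.0515,0.03]],"twist":[1,0,0,0,0,0,0,0]}' 45; python3 -m creep '{"slide":[[0,0,0.02],[0,0,0]],"twist":[0,0]}'; python3 go.py 539 302.7 8 -1.4
python3 - <<'E'
from m import *
im,d,p=shot('wrist');cv2.imwrite('pics/w3.png',im);np.savez('w30.npz',im=im,d=d,**{k:np.array(v) for k,v in p.items()})
E
```

```text
clock: 3.25
position: [0.5415, 0.3068, 0.1247]
ee_rot: [0.009, 1.0, 0.0, -0.001]
ft_force: [0.9, 0.0, 1.4]
grip_width: 0.455
grasp_force: 0.0
clock: 3.5
position: [0.5407, 0.3034, 0.104]
ee_rot: [0.009, 1.0, -0.001, -0.002]
ft_force: [-0.2, -1.0, 0.1]
grip_width: 0.451
grasp_force: 0.0
t 3.5 pos [540.7 303.4 104. ] yaw -1.0 w 38.3 gf 0.0 tilt [ 0.004 -0.003]
slide mm [ 1.4 -0.5 96.1] rows 2 per row [ 0.7 -0.2 48. ] twist 0.4
```

View pics/w3.png

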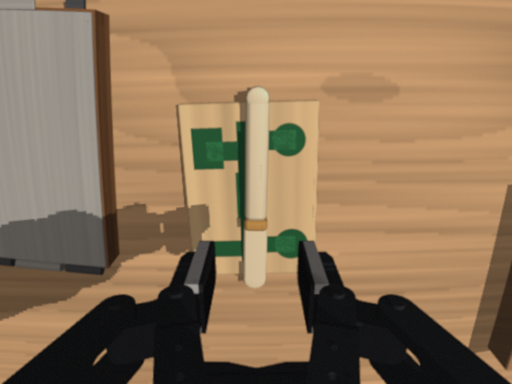

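The burnisher stands centred between the fingers, with its band at (257,225). Descending.

```bash
python3 -m creep '{"slide":[[0.001,0,0.05],[0,0,0.03],[0,0,0.015],[0,0,0],[0,0,0]],"twist":[0.4,0,0,0,0]}'; python3 go.py 539 302.7 9 -1.4
```

```text
clock: 4.18
position: [0.5427, 0.3038, 0.0132]
ee_rot: [0.013, 1.0, 0.001, 0.001]
ft_force: [0.0, -0.4, 0.3]
grip_width: 0.449
grasp_force: 0.0
t 4.17 pos [542.7 303.8  13.2] yaw -1.4 w 38.1 gf 0.0 tilt [-0.002  0.002]
slide mm [ 3.7 -1.2  4.2] rows 1 per row [ 3.7 -1.2  4.2] twist -0.0
```

```bash
python3 -m creep '{"slide":[[0,0,0],[0,0,0],[0,0,0],[0,0,0]],"twist":[0,0,0,0]}' 0 30; python3 go.py 539 302.7 60 -1.4
```

```text
clock: 4.68
position: [0.5423, 0.3038, 0.0127]
ee_rot: [0.012, 1.0, 0.001, 0.001]
ft_force: [0.6, -1.2, 6.2]
grip_width: 0.172
grasp_force: 30.5
t 4.67 pos [542.3 303.8  12.7] yaw -1.4 w 14.6 gf 30.5 tilt [-0.001  0.001]
slide mm [  3.2  -1.1 -47.3] rows 1 per row [  3.2  -1.1 -47.3] twist -0.0
```

```bash
python3 -m creep '{"slide":[[0,0,-0.03],[0,0,-0.05],[0.008,-0.032,0],[0.008,-0.032,0],[0.008,-0.032,0],[0.008,-0.032,0],[0.008,-0.032,0],[0,0,0]],"twist":[0,0,0,0,0,0,0,4.2]}'; python3 go.py 502 143 33.5 -5.6
```

```text
clock: 5.68
position: [0.4975, 0.1416, 0.0918]
ee_rot: [0.052, 0.999, -0.0, 0.0]
ft_force: [-0.4, 0.8, 0.5]
grip_width: 0.177
grasp_force: 29.8
t 5.67 pos [497.5 141.6  91.8] yaw -5.9 w 15.0 gf 29.8 tilt [-0. -0.]
slide mm [-4.3  1.8 58.3] rows 2 per row [-2.2  0.9 29.1] twist -0.3
```

```bash
python3 -m creep '{"slide":[[-0.003,0.001,0.03],[0,0,0.018],[0,0,0.005],[0,0,0]],"twist":[0,0,0,0]}'; python3 go.py 502 143 32.5 -5.6
```

```text
clock: 6.18
position: [0.5008, 0.1451, 0.0384]
ee_rot: [0.049, 0.999, -0.0, -0.0]
ft_force: [0.3, -0.1, 0.2]
grip_width: 0.171
grasp_force: 29.8
t 6.17 pos [500.8 145.1  38.4] yaw -5.6 w 14.6 gf 29.8 tilt [ 0. -0.]
slide mm [-1.4 -2.   5.9] rows 1 per row [-1.4 -2.   5.9] twist -0.0
```

```bash
python3 -m creep '{"slide":[[0,0,0.006],[0,0,0],[0,0,0]],"twist":[0,0,0]}'; python3 go.py 502 143 32.5 -5.6;  python3 -c "
from h import *
for i in range(4): print(manip.get_obs()['position'].round(4))"
```

```text
clock: 6.55
position: [0.5009, 0.1452, 0.0325]
ee_rot: [0.049, 0.999, 0.0, 0.0]
ft_force: [0.4, 0.9, -1.1]
grip_width: 0.176
grasp_force: 29.8
t 6.55 pos [500.9 145.2  32.5] yaw -5.6 w 15.0 gf 29.8 tilt [-0.  0.]
slide mm [-1.3 -2.1  0. ] rows 1 per row [-1.3 -2.1  0. ] twist -0.0
[0.5009 0.1452 0.0325]
[0.5009 0.1452 0.0325]
[0.5009 0.1452 0.0325]
[0.5009 0.1452 0.0325]
```

```bash
python3 -m creep '{"slide":[[0,0,0.001],[0,0,0],[0,0,0],[0,0,-0.03],[0.018,0.008,-0.055],[0.018,0.02,-0.055],[0.018,0.02,-0.055],[0.018,0.02,-0.05]],"twist":[0,0,0,0,0,0,0,0]}' 40; python3 -m creep '{"slide":[[0,0,0],[0,0,0]],"twist":[0,0]}'
python3 - <<'E'
from m import *
im,d,p=shot('wrist');cv2.imwrite('pics/w4.png',im);np.savez('w40.npz',im=im,d=d,**{k:np.array(v) for k,v in p.items()})
z,P=cloud('w4');X,Y,Z=P[...,0],P[...,1],P[...,2];hs=cv2.cvtColor(z['im'],cv2.COLOR_BGR2HSV)
for nm,c,lo in (('octT',(.543,.299),.003),('keyT',(.47,.002),.003),('oct',(.47,.002),.0095),('well',(.50,.144),.02),('bur',(.50,.144),.0295)):
    m=((abs(X-c[0])<.12)&(abs(Y-c[1])<.075)&(Z>lo)&(Z<.06)).astype(np.uint8)
    k,L,S,_=cv2.connectedComponentsWithStats(m);w=L==1+np.argmax(S[1:,4])
    print(nm,cv2.minAreaRect((P[w][:,:2]*1000).astype(np.float32)),np.median(Z[w]))
# green disc centres on octave tile
g=((hs[...,0]>45)&(hs[...,0]<90)&(hs[...,1]>100)).astype(np.uint8)
k,L,S,C=cv2.connectedComponentsWithStats(g)
for i in range(1,k):
    if S[i,4]>60: print('green',C[i].round(),S[i,4],cv2.minAreaRect((P[L==i][:,:2]*1000).astype(np.float32)))
E
python3 go.py 470 3 60 0
```

```text
clock: 7.55
position: [0.4351, 0.2203, 0.2786]
ee_rot: [0.049, 0.999, 0.0, 0.0]
ft_force: [0.9, 0.9, -0.2]
grip_width: 0.398
grasp_force: 0.0
clock: 7.8
position: [0.4357, 0.2193, 0.2757]
ee_rot: [0.049, 0.999, -0.0, -0.0]
ft_force: [0.7, 0.5, -0.6]
grip_width: 0.401
grasp_force: 0.0
octT ((543.6373901367188, 299.88238525390625), (138.06919860839844, 100.11979675292969), 1.1739513874053955) 0.0072994990247027755
keyT ((469.34234619140625, 0.5858497619628906), (120.39369201660156, 94.01982879638672), 1.7762725353240967) 0.007485234103765595
oct ((468.4530334472656, 3.1004676818847656), (75.58904266357422, 104.75008392333984), 88.7619857788086) 0.015345436042015659
well ((496.91851806640625, 143.34486389160156), (111.13326263427734, 196.49468994140625), 84.37567901611328) 0.026182528589994834
bur ((492.4439392089844, 146.53086853027344), (18.120452880859375, 136.91867065429688), 83.58753967285156) 0.0363128294761475
green [103. 198.] 472 ((416.9283447265625, 104.8914566040039), (41.10322570800781, 272.85162353515625), 36.053436279296875)
green [325. 213.] 1816 ((472.106201171875, 290.49273681640625), (257.2826843261719, 79.3291244506836), 10.868874549865723)
green [ 82. 199.] 240 ((485.1230163574219, -15.98523235321045), (14.121578216552734, 44.57533264160156), 88.65979766845703)
t 7.85 pos [435.7 219.  275.1] yaw -5.7 w 34.4 gf 0.0 tilt [ 0.001 -0.001]
slide mm [ -55.7 -211.2  215.3] rows 6 per row [ -9.3 -35.2  35.9] twist -5.7
```

View pics/w4.png

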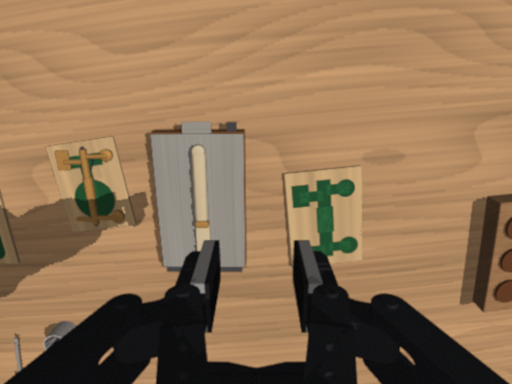

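The octave tile is now bare (discs at (345,187) and (348,245)). The burnisher lies along the flap at (200,200). The octave piece is at (92,185), tilted relative to its tile. I fit its hinge tube next.

Run:
```python
from m import *
for n in ('w1','w2','w4'):
    z,P=cloud(n);X,Y,Z=P[...,0],P[...,1],P[...,2]
    Q=P[(abs(X-.47)<.07)&(abs(Y-.003)<.05)&(Z>.0155)&(Z<.03)]*1000
    for _ in range(3):
        vx,vy,x0,y0=cv2.fitLine(Q[:,:2].astype(np.float32),cv2.DIST_WELSCH,0,.1,.1).ravel()
        if vx<0: vx,vy=-vx,-vy
        r=(Q[:,0]-x0)*-vy+(Q[:,1]-y0)*vx; Q=Q[abs(r)<6]
    A=P[(abs(X-.47)<.07)&(abs(Y-.003)<.05)&(Z>.0105)&(Z<.03)]*1000
    r=(A[:,0]-x0)*-vy+(A[:,1]-y0)*vx; s=(A[:,0]-x0)*vx+(A[:,1]-y0)*vy
    t=s[abs(r)<4]; mid=(np.percentile(t,.5)+np.percentile(t,99.5))/2
    print(n,len(Q),'yaw',np.degrees(np.arctan2(vy,vx)).round(2),'mid',x0+vx*mid,y0+vy*mid,'len',np.ptp(t),'y ext',r.min(),r.max(),'ztop',np.percentile(Q[:,2],95))
    # pads/arm s-positions
    for lab,m in (('+y',r>20),('-y',r<-20)): 
        h,e=np.histogram(s[m]-mid,bins=np.arange(-60,61,8)); print(lab,list(h))
```

```text
w1 421 yaw -4.83 mid 467.70917053312684 3.8229057347062625 len 104.88191265005824 y ext -31.278294385066033 37.389034537728456 ztop 19.514275096663365
+y [np.int64(0), np.int64(29), np.int64(75), np.int64(14), np.int64(0), np.int64(0), np.int64(0), np.int64(0), np.int64(0), np.int64(0), np.int64(0), np.int64(26), np.int64(82), np.int64(30), np.int64(0)]
-y [np.int64(0), np.int64(7), np.int64(20), np.int64(34), np.int64(20), np.int64(0), np.int64(0), np.int64(0), np.int64(0), np.int64(0), np.int64(0), np.int64(0), np.int64(6), np.int64(10), np.int64(0)]
w2 423 yaw -4.38 mid 469.28920981484106 1.207212420988823 len 105.30100473458657 y ext -38.65402377724293 39.15845200514044 ztop 19.48757658497428
+y [np.int64(0), np.int64(32), np.int64(65), np.int64(6), np.int64(0), np.int64(0), np.int64(0), np.int64(0), np.int64(0), np.int64(0), np.int64(0), np.int64(30), np.int64(71), np.int64(21), np.int64(0)]
-y [np.int64(0), np.int64(33), np.int64(66), np.int64(67), np.int64(26), np.int64(0), np.int64(0), np.int64(0), np.int64(0), np.int64(0), np.int64(0), np.int64(0), np.int64(13), np.int64(3), np.int64(0)]
w4 475 yaw -3.94 mid 468.38217091779313 3.490177999755269 len 104.88514455019266 y ext -39.640171613242195 37.473569861084414 ztop 19.469284661785636
+y [np.int64(0), np.int64(31), np.int64(85), np.int64(11), np.int64(0), np.int64(0), np.int64(0), np.int64(0), np.int64(0), np.int64(0), np.int64(0), np.int64(27), np.int64(84), np.int64(35), np.int64(0)]
-y [np.int64(0), np.int64(34), np.int64(62), np.int64(64), np.int64(39), np.int64(0), np.int64(0), np.int64(0), np.int64(0), np.int64(0), np.int64(0), np.int64(0), np.int64(14), np.int64(4), np.int64(0)]
```

```bash
python3 go.py 468.5 2.8 100 -4.4; python3 -m creep '{"slide":[[-0.009,-0.036,0.02],[-0.009,-0.036,0.02],[-0.009,-0.036,0.03],[-0.009,-0.036,0.03],[-0.009,-0.036,0.035],[-0.009,-0.032,0.04],[0,0,0],[0,0,0]],"twist":[-1.3,0,0,0,0,0,0,0]}'; python3 go.py 468.5 2.8 9 -4.4
```

```text
t 7.85 pos [435.7 219.  275.1] yaw -5.7 w 34.4 gf 0.0 tilt [ 0.001 -0.001]
slide mm [ -54.2 -211.6  175.3] rows 5 per row [-10.8 -42.3  35.1] twist -1.3
clock: 8.85
position: [0.4725, 0.0041, 0.1009]
ee_rot: [0.038, 0.999, -0.0, -0.001]
ft_force: [1.4, -0.6, 0.5]
grip_width: 0.399
grasp_force: 0.0
t 8.85 pos [472.5   4.1 100.9] yaw -4.4 w 33.9 gf 0.0 tilt [ 0.001 -0.   ]
slide mm [ 3.8 -1.5 91.9] rows 2 per row [ 1.9 -0.8 46. ] twist 0.0
```

```bash
python3 -m creep '{"slide":[[0.003,-0.002,0.05],[0,0,0.028],[0,0,0.013],[0,0,0],[0,0,0]],"twist":[0,0,0,0,0]}'; python3 go.py 468.5 2.8 9 -4.4
```

```text
clock: 9.48
position: [0.4707, 0.0028, 0.0115]
ee_rot: [0.037, 0.999, 0.0, 0.001]
ft_force: [0.4, -0.4, 0.2]
grip_width: 0.4
grasp_force: 0.0
t 9.47 pos [470.7   2.8  11.5] yaw -4.3 w 34.0 gf 0.0 tilt [-0.002  0.001]
slide mm [ 2.2 -0.2  2.5] rows 1 per row [ 2.2 -0.2  2.5] twist 0.1
```

```bash
python3 -m creep '{"slide":[[0.002,0,0.002],[0,0,0]],"twist":[0,0]}'; python3 -m creep '{"slide":[[0,0,0],[0,0,0],[0,0,0],[0,0,0]],"twist":[0,0,0,0]}' 0 40;  python3 go.py 543.5 299.6 90 0.9
```

```text
clock: 9.72
position: [0.4678, 0.0027, 0.0087]
ee_rot: [0.038, 0.999, 0.0, 0.0]
ft_force: [-0.2, -0.1, -0.4]
grip_width: 0.397
grasp_force: 0.0
clock: 10.22
position: [0.4679, 0.0027, 0.0086]
ee_rot: [0.038, 0.999, 0.0, 0.0]
ft_force: [-2.6, -0.6, 6.0]
grip_width: 0.117
grasp_force: 39.0
t 10.22 pos [467.9   2.7   8.6] yaw -4.3 w 9.9 gf 39.0 tilt [-0.  0.]
slide mm [-53.1 301.8 -81.3] rows 6 per row [ -8.8  50.3 -13.5] twist -5.2
```

```bash
python3 -m creep '{"slide":[[0,0,-0.03],[0,0,-0.06],[-0.009,0.05,0],[-0.009,0.05,0],[-0.009,0.05,0],[-0.009,0.05,0],[-0.009,0.05,0],[-0.009,0.05,0]],"twist":[0,0,0,0,0,0,0,0]}'; python3 -m creep '{"slide":[[0,0,0],[0,0,0]],"twist":[-5.2,0]}';  python3 go.py 543 299.6 9 0.9
```

```text
clock: 11.22
position: [0.5443, 0.2992, 0.098]
ee_rot: [0.038, 0.999, -0.0, -0.0]
ft_force: [0.8, 0.8, -0.5]
grip_width: 0.115
grasp_force: 39.3
clock: 11.48
position: [0.5439, 0.2976, 0.0977]
ee_rot: [-0.008, 1.0, -0.0, -0.0]
ft_force: [-0.2, -0.5, -0.6]
grip_width: 0.118
grasp_force: 39.3
t 11.47 pos [543.9 297.6  97.7] yaw 0.9 w 10.0 gf 39.3 tilt [ 0.001 -0.001]
slide mm [ 0.9  2.1 88.7] rows 2 per row [ 0.4  1.1 44.3] twist -0.0
```

```bash
python3 -m creep '{"slide":[[0.001,0.002,0.05],[0,0,0.02],[0,0,0.01],[0,0,0],[0,0,0]],"twist":[0,0,0,0,0]}'; python3 go.py 543 299.6 9 0.9
```

```text
clock: 12.1
position: [0.5439, 0.3, 0.0197]
ee_rot: [-0.007, 1.0, 0.001, 0.001]
ft_force: [-0.6, 0.3, -1.1]
grip_width: 0.119
grasp_force: 39.3
t 12.1 pos [543.9 300.   19.7] yaw 0.9 w 10.1 gf 39.3 tilt [-0.002  0.001]
slide mm [ 1.  -0.4 10.7] rows 1 per row [ 1.  -0.4 10.7] twist -0.0
```

```bash
python3 -m creep '{"slide":[[0.001,0,0.006],[0,0,0.004],[0,0,0],[0,0,0]],"twist":[0,0,0,0]}'; python3 go.py 543 299.6 9 0.9
```

```text
clock: 12.6
position: [0.5421, 0.2999, 0.0087]
ee_rot: [-0.008, 1.0, 0.0, 0.0]
ft_force: [-3.1, -0.7, 5.6]
grip_width: 0.116
grasp_force: 39.8
t 12.6 pos [542.1 299.9   8.7] yaw 0.9 w 9.9 gf 39.8 tilt [-0.  0.]
slide mm [-0.9 -0.3 -0.3] rows 1 per row [-0.9 -0.3 -0.3] twist -0.0
```

```bash
python3 -m creep '{"slide":[[0,0,0],[0,0,0],[0,0,-0.03],[0.015,-0.01,-0.06],[0.02,-0.05,-0.03],[0.025,-0.05,-0.03],[0.025,-0.05,-0.03],[0.025,-0.03,-0.03]],"twist":[0,0,0,0,0,0,0,0]}' 30; python3 -m creep '{"slide":[[0,0,0],[0,0,0]],"twist":[0,0]}'
cat > v.py <<'E'
import sys; from m import *
n=sys.argv[1]
im,d,p=shot('wrist');cv2.imwrite(f'pics/{n}.png',im);np.savez(n+'0.npz',im=im,d=d,**{k:np.array(v) for k,v in p.items()})
z,P=cloud(n);X,Y,Z=P[...,0],P[...,1],P[...,2]
for a in sys.argv[2:]:
    nm,x,y,hx,hy,lo=a.split(',');x,y,hx,hy,lo=[float(q)/1000 for q in (x,y,hx,hy,lo)]
    m=((abs(X-x)<hx)&(abs(Y-y)<hy)&(Z>lo)&(Z<.06)).astype(np.uint8)
    k,L,S,_=cv2.connectedComponentsWithStats(m);w=L==1+np.argmax(S[1:,4])
    c,s,r=cv2.minAreaRect((P[w][:,:2]*1000).astype(np.float32))
    if s[0]<s[1]: s=s[::-1];r-=90
    print(nm,np.round(c,1),np.round(s,1),round((r+90)%180-90,1),'z',(np.percentile(Z[w],[5,50,95])*1000).round(1))
E
python3 v.py w5 octT,543,299,100,70,3 oct,543,299,100,70,10 keyT,470,2,100,70,3 burn,500,145,110,30,29; python3 go.py 430 -200 250 -5
```

```text
clock: 13.6
position: [0.435, 0.107, 0.2181]
ee_rot: [-0.007, 1.0, 0.0, 0.0]
ft_force: [0.1, 0.9, -0.0]
grip_width: 0.299
grasp_force: 0.0
clock: 13.85
position: [0.4358, 0.1101, 0.217]
ee_rot: [-0.008, 1.0, 0.0, 0.0]
ft_force: [-0.2, 0.1, 0.2]
grip_width: 0.302
grasp_force: 0.0
octT [545.7 300. ] [139.8 102.8] 1.2 z [ 6.   7.5 17.1]
oct [543.5 298.6] [105.8  74.3] 2.6 z [10.8 15.4 18.7]
keyT [469.2   0.6] [121.   93.2] 1.5 z [5.9 7.2 8.4]
burn [502.1 144.7] [156.1  16.8] -6.6 z [31.4 36.3 38. ]
t 13.9 pos [435.7 110.3 216.6] yaw 0.9 w 25.1 gf 0.0 tilt [ 0.001 -0.   ]
slide mm [  10.9 -310.1  -33.3] rows 6 per row [  1.8 -51.7  -5.6] twist 5.9
```

View pics/w5.png

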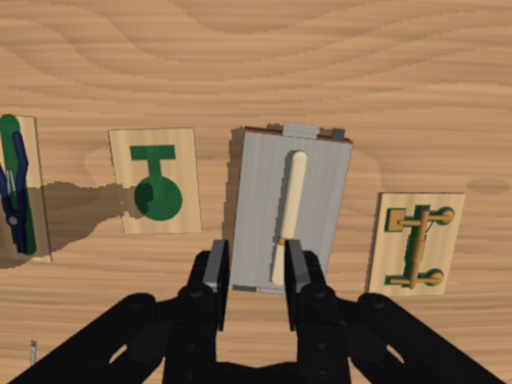

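The octave mechanism now sits on its own outline (420,245). The key-cup tile is bare, with its disc at (158,199). The burnisher lies on the flap at (292,215).

```bash
python3 -m creep '{"slide":[[0.002,-0.052,-0.003],[0.002,-0.052,-0.003],[0.002,-0.052,-0.003],[0.002,-0.052,-0.003],[0.002,-0.052,-0.003],[0,-0.052,0],[0,0,0],[0,0,0]],"twist":[0,0,0,0,0,0,5.9,0]}' 70
python3 - <<'E'
from m import *
for n in ('w5',):
    z,P=cloud(n);hs=cv2.cvtColor(z['im'],cv2.COLOR_BGR2HSV)
    X,Y=P[...,0],P[...,1]
    g=((hs[...,0]>45)&(hs[...,0]<95)&(hs[...,1]>80)&(abs(X-.47)<.07)&(abs(Y)<.05)).astype(np.uint8)
    g=cv2.morphologyEx(g,cv2.MORPH_CLOSE,np.ones((3,3)))
    dt=cv2.distanceTransform(g,cv2.DIST_L2,5);_,r,_,uv=cv2.minMaxLoc(dt)
    print('disc',uv,r,ray(dict(z),[uv],.006)*1000)
    ex=np.argwhere(g)[:,::-1]; top=ex[ex[:,1]<uv[1]-35]
    c=top.mean(0) if len(top) else None
    if c is not None: print('bar',c,ray(dict(z),[c],.006)*1000)
E
python3 v.py w6 key,472,-294,110,60,10 pliT,472,-294,110,60,3 burT,482,-160,110,50,3 pli,482,-160,110,50,10
python3 - <<'E'
from m import *
z,P=cloud('w6');X,Y,Z=P[...,0],P[...,1],P[...,2]
# cup: high points; circle via minEnclosing of points x>.468
w=(Z>.0125)&(Z<.04)&(abs(X-.492)<.026)&(abs(Y+.296)<.03)
Q=(P[w][:,:2]*1000).astype(np.float32);print('cup',cv2.minEnclosingCircle(Q),np.median(P[w][:,2]))
w=(Z>.0105)&(Z<.04)&(abs(X-.437)<.013)&(abs(Y+.29)<.03)
Q=(P[w][:,:2]*1000).astype(np.float32);print('bar',cv2.minAreaRect(Q))
E
```

```text
clock: 14.9
position: [0.4309, -0.2022, 0.2314]
ee_rot: [0.043, 0.999, -0.001, -0.001]
ft_force: [0.2, 0.8, -0.4]
grip_width: 0.7
grasp_force: 0.0
disc (158, 198) 21.172096252441406 [[486.65523646   1.91499586   6.        ]]
bar [152.29276316 152.83059211] [[ 4.35507114e+02 -3.34209995e-01  6.00000000e+00]]
key [ 472.5 -295.4] [77.9 44.2] -5.6 z [12.8 17.7 21.7]
pliT [ 471.8 -293.8] [173.4  84.4] -5.7 z [ 5.9  7.3 18.4]
burT [ 484.1 -160.3] [181.3  55.3] -4.2 z [ 6.1  7.6 17.5]
pli [ 483.3 -163.5] [146.1  43.5] -4.4 z [13.2 16.3 18.4]
cup ((488.79168701171875, -297.3534240722656), 22.80837631225586) 0.018118864274684204
bar ((441.91546630859375, -291.7196960449219), (40.67377471923828, 16.356922149658203), 84.36249542236328)
```

View pics/w6.png

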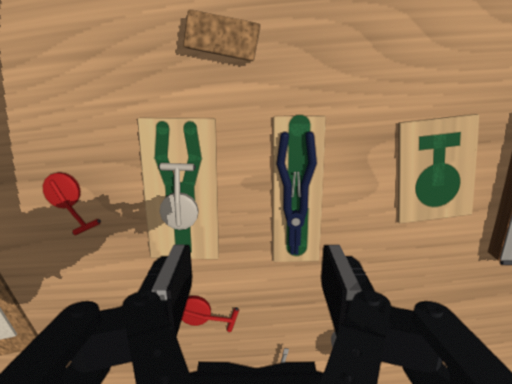

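The nickel key cup is at (180,210) with its bar at (177,167). The red look-alikes at (62,190) and (205,312) are clear of it. The cup is 44 mm across at the tile's height, as described.

```bash
python3 go.py 489.5 -297 90 -5.9; python3 -m creep '{"slide":[[-0.017,-0.033,0.04],[-0.017,-0.033,0.045],[-0.017,-0.034,0.05],[0,0,0],[0,0,0]],"twist":[0.9,0,0,0,0]}';python3 go.py 489.5 -297 8 -5.9
```

```text
t 14.95 pos [ 431.  -201.9  231.5] yaw -4.8 w 59.7 gf 0.0 tilt [ 0.002 -0.001]
slide mm [-66.6 -89.7 141.5] rows 4 per row [-16.6 -22.4  35.4] twist 1.1
clock: 15.58
position: [0.4719, -0.3062, 0.0976]
ee_rot: [0.051, 0.999, 0.0, -0.0]
ft_force: [0.2, -0.1, 0.7]
grip_width: 0.704
grasp_force: 0.0
t 15.57 pos [ 471.9 -306.2   97.6] yaw -5.8 w 59.8 gf 0.0 tilt [ 0.001 -0.   ]
slide mm [-16.6  11.   89.6] rows 2 per row [-8.3  5.5 44.8] twist 0.1
```

```bash
python3 -m creep '{"slide":[[-0.016,0.011,0.015],[0,0,0.035],[0,0,0.02],[0,0,0],[0,0,0]],"twist":[0,0,0,0,0]}';python3 go.py 489.5 -297 8 -5.9
```

```text
clock: 16.2
position: [0.4893, -0.2979, 0.0291]
ee_rot: [0.052, 0.999, -0.0, 0.001]
ft_force: [0.1, -0.5, -0.7]
grip_width: 0.701
grasp_force: 0.0
t 16.2 pos [ 489.3 -297.9   29.1] yaw -5.9 w 59.6 gf 0.0 tilt [-0.002 -0.   ]
slide mm [-0.   0.9 21.1] rows 1 per row [-0.   0.9 21.1] twist -0.0
```

```bash
python3 -m creep '{"slide":[[0,0,0.013],[0,0.001,0.008],[0,0,0],[0,0,0]],"twist":[0,0,0,0]}';python3 -m creep '{"slide":[[0,0,0],[0,0,0],[0,0,0],[0,0,0]],"twist":[0,0,0,0]}' 0 30;python3 go.py 489.5 -297 8 -5.9
```

```text
clock: 16.7
position: [0.4886, -0.2968, 0.0065]
ee_rot: [0.052, 0.999, -0.0, -0.0]
ft_force: [0.3, -0.6, -0.4]
grip_width: 0.7
grasp_force: 0.0
clock: 17.2
position: [0.4888, -0.2969, 0.0071]
ee_rot: [0.052, 0.999, 0.0, 0.0]
ft_force: [-1.5, 0.1, 5.1]
grip_width: 0.489
grasp_force: 29.7
t 17.2 pos [ 488.8 -296.9    7.1] yaw -5.9 w 41.5 gf 29.7 tilt [-0.001  0.   ]
slide mm [-0.7 -0.1 -0.9] rows 1 per row [-0.7 -0.1 -0.9] twist -0.0
```

```bash
python3 go.py 486.2 1.9 90 1.9; python3 -m creep '{"slide":[[0,0,-0.03],[0,0,-0.05],[0.0055,0.0495,0],[0.0055,0.0495,0],[0.0055,0.0495,0],[0.0055,0.0495,0],[0.0055,0.0495,0],[0.0055,0.0495,0]],"twist":[0,0,0,0,0,0,0,0]}'; python3 -m creep '{"slide":[[0,0,0],[0,0,0],[0,0,0]],"twist":[-7.8,0,0]}';python3 go.py 486.2 1.9 8 1.9
```

```text
t 17.2 pos [ 488.8 -296.9    7.1] yaw -5.9 w 41.5 gf 29.7 tilt [-0.001  0.   ]
slide mm [ 33.4 296.9 -82.9] rows 6 per row [  5.6  49.5 -13.8] twist -7.8
clock: 18.2
position: [0.4864, 0.0038, 0.0868]
ee_rot: [0.052, 0.999, 0.0, 0.0]
ft_force: [-0.2, 0.2, -0.0]
grip_width: 0.492
grasp_force: 30.5
clock: 18.58
position: [0.4865, 0.0013, 0.0866]
ee_rot: [-0.014, 1.0, 0.0, 0.0]
ft_force: [-0.8, -0.3, -0.8]
grip_width: 0.487
grasp_force: 30.6
t 18.57 pos [486.5   1.3  86.6] yaw 1.6 w 41.4 gf 30.6 tilt [-0.  0.]
slide mm [ 0.3  0.6 78.6] rows 2 per row [ 0.1  0.3 39.3] twist -0.3
```

```bash
python3 -m creep '{"slide":[[0,0.001,0.045],[0,0,0.02],[0,0,0.008],[0,0,0.004],[0,0,0],[0,0,0]],"twist":[-0.3,0,0,0,0,0]}';python3 go.py 486.2 1.9 7.5 1.9
```

```text
clock: 19.32
position: [0.4869, 0.0033, 0.0102]
ee_rot: [-0.019, 1.0, 0.0, 0.001]
ft_force: [-0.6, 0.1, -0.8]
grip_width: 0.488
grasp_force: 30.6
t 19.32 pos [486.9   3.3  10.2] yaw 2.2 w 41.5 gf 30.6 tilt [-0.001  0.001]
slide mm [ 0.8 -1.3  2.7] rows 1 per row [ 0.8 -1.3  2.7] twist 0.3
```

Lower, release, rise and go to look at the pliers.

```bash
python3 -m creep '{"slide":[[0.001,-0.001,0.003],[0,0,0],[0,0,0]],"twist":[0.3,0,0]}'; python3 go.py 486.2 1.9 7.5 1.9; python3 -m creep '{"slide":[[0,0,0],[0,0,0],[0,0,-0.03],[0,0,-0.05],[0.01,-0.035,-0.03],[0.015,-0.045,-0.03],[0.015,-0.04,-0.03],[0.015,-0.03,-0.03]],"twist":[0,0,0,0,0,0,0,0]}' 70;  python3 -m creep '{"slide":[[0,0,0],[0,0,0]],"twist":[6,0]}' 60
python3 v.py w7 key,470,2,100,60,10 keyT,470,2,100,60,3 pliT,472,-294,110,60,3 pli,482,-160,110,50,10 burT,482,-160,110,50,3
python3 - <<'E'
from m import *
z,P=cloud('w7');X,Y,Z=P[...,0],P[...,1],P[...,2]
w=(Z>.0125)&(Z<.04)&(abs(X-.4895)<.026)&(abs(Y-.002)<.03)
Q=(P[w][:,:2]*1000).astype(np.float32);print('cup',cv2.minEnclosingCircle(Q),np.median(P[w][:,2]))
E
python3 go.py 486 -163 80 -4.2
```

```text
clock: 19.7
position: [0.486, 0.0024, 0.007]
ee_rot: [-0.016, 1.0, 0.0, 0.001]
ft_force: [-0.7, 0.6, 5.8]
grip_width: 0.493
grasp_force: 31.3
t 19.7 pos [486.    2.4   7. ] yaw 1.9 w 41.9 gf 31.3 tilt [-0.001  0.001]
slide mm [-0.2 -0.5 -0.5] rows 1 per row [-0.2 -0.5 -0.5] twist -0.0
clock: 20.7
position: [0.4345, -0.1514, 0.2073]
ee_rot: [-0.016, 1.0, 0.0, 0.0]
ft_force: [0.3, 0.3, 0.5]
grip_width: 0.696
grasp_force: 0.0
clock: 20.95
position: [0.4353, -0.1497, 0.2065]
ee_rot: [0.036, 0.999, 0.0, 0.0]
ft_force: [-0.4, -0.4, -1.4]
grip_width: 0.599
grasp_force: 0.0
key [470.3   1. ] [78.2 43.7] 1.0 z [12.9 17.7 21.6]
keyT [469.8   1.3] [120.8  90.8] 2.0 z [ 6.   7.4 18.6]
pliT [ 470.4 -295.1] [171.1  86.6] -6.2 z [5.9 7.2 8.4]
pli [ 483.7 -163.5] [146.5  43.8] -4.7 z [13.3 16.3 18.2]
burT [ 483.9 -159.6] [181.4  57.1] -3.9 z [ 6.1  7.6 17.4]
cup ((486.58502197265625, 1.9908850193023682), 22.93325424194336) 0.018079825309919535
t 21.0 pos [ 435.2 -149.4  206.2] yaw -4.0 w 51.3 gf 0.0 tilt [0. 0.]
slide mm [-51.7 -10.1 126.2] rows 3 per row [-17.2  -3.4  42.1] twist 0.2
```

View pics/w7.png

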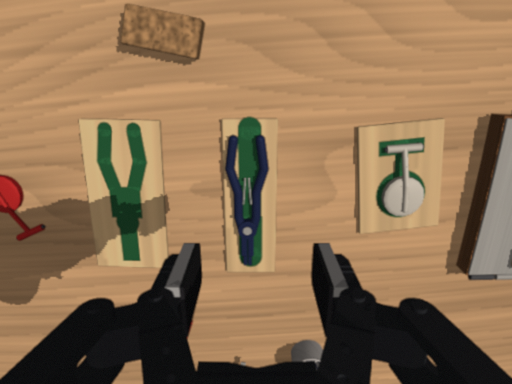

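The key cup is on its outline (403,190). Its small offset is parallax, since the fitted cup centre (486.6, 2.0) equals the disc. The pliers tile is bare at (125,190), jaws end down. The pliers are at (247,200).

```bash
python3 -m creep '{"slide":[[-0.017,-0.005,0.04],[-0.017,-0.005,0.045],[-0.016,-0.001,0.042],[0,0,0],[0,0,0]],"twist":[0.4,0,0,0,0]}';python3 go.py 486 -163.6 8 -4.5
```

```text
clock: 21.62
position: [0.4843, -0.1648, 0.0804]
ee_rot: [0.039, 0.999, -0.0, 0.0]
ft_force: [0.5, -0.1, 0.8]
grip_width: 0.603
grasp_force: 0.0
t 21.62 pos [ 484.3 -164.8   80.4] yaw -4.5 w 51.2 gf 0.0 tilt [-0. -0.]
slide mm [-1.6  1.3 72.4] rows 2 per row [-0.8  0.7 36.2] twist 0.0
```

```bash
python3 -m creep '{"slide":[[-0.001,0.001,0.04],[0,0,0.02],[0,0,0.008],[0,0,0.004],[0,0,0],[0,0,0]],"twist":[0,0,0,0,0,0]}';python3 go.py 486 -163.6 7.5 -4.5
```

```text
clock: 22.38
position: [0.486, -0.1636, 0.0081]
ee_rot: [0.039, 0.999, 0.0, 0.001]
ft_force: [0.1, -0.2, -0.3]
grip_width: 0.598
grasp_force: 0.0
t 22.38 pos [ 486.  -163.6    8.1] yaw -4.5 w 50.8 gf 0.0 tilt [-0.001  0.   ]
slide mm [-0.1 -0.   0.6] rows 1 per row [-0.1 -0.   0.6] twist -0.0
```

```bash
python3 -m creep '{"slide":[[0,0,0],[0,0,0],[0,0,0],[0,0,0]],"twist":[0,0,0,0]}' 0 45;python3 go.py 471.3 -294.3 80 -6.1; python3 -m creep '{"slide":[[0,0,-0.02],[0,0,-0.035],[0,0,0]],"twist":[0,0,0]}'; python3 go.py 471.3 -294.3 60 -6.1
```

```text
clock: 22.88
position: [0.4858, -0.1636, 0.008]
ee_rot: [0.039, 0.999, 0.0, 0.0]
ft_force: [-1.8, 0.5, 6.4]
grip_width: 0.314
grasp_force: 43.8
t 22.88 pos [ 485.8 -163.6    8. ] yaw -4.5 w 26.7 gf 43.8 tilt [-0.001  0.   ]
slide mm [   4.1 -131.5  -72. ] rows 3 per row [  1.4 -43.8 -24. ] twist 1.6
clock: 23.25
position: [0.4871, -0.164, 0.0653]
ee_rot: [0.039, 0.999, 0.0, 0.002]
ft_force: [0.5, -0.7, -1.5]
grip_width: 0.313
grasp_force: 44.9
t 23.25 pos [ 487.1 -164.    65.3] yaw -4.5 w 26.6 gf 44.9 tilt [-0.004  0.   ]
slide mm [   5.5 -131.2    5.2] rows 3 per row [  1.8 -43.7   1.7] twist 1.6
```

```bash
python3 -m creep '{"slide":[[0.002,-0.044,0],[0.002,-0.044,0],[0.001,-0.043,0],[0,0,0.02],[0,0,0],[0,0,0]],"twist":[0,0,0,1.6,0,0]}'; python3 go.py 471.3 -294.3 8 -6.1
```

```text
clock: 24.0
position: [0.4705, -0.2924, 0.0425]
ee_rot: [0.052, 0.999, 0.0, -0.0]
ft_force: [0.2, -0.4, -0.9]
grip_width: 0.318
grasp_force: 44.9
t 24.0 pos [ 470.5 -292.4   42.5] yaw -6.0 w 27.0 gf 44.9 tilt [0.001 0.001]
slide mm [-1.  -1.8 34.4] rows 1 per row [-1.  -1.8 34.4] twist 0.1
```

```bash
python3 -m creep '{"slide":[[-0.001,-0.002,0.02],[0,0,0.009],[0,0,0.004],[0,0,0],[0,0,0]],"twist":[0,0,0,0,0]}'; python3 go.py 471.3 -294.3 8 -6.1
```

```text
clock: 24.62
position: [0.4711, -0.2959, 0.0098]
ee_rot: [0.053, 0.999, -0.0, 0.0]
ft_force: [-0.3, 0.1, -1.0]
grip_width: 0.307
grasp_force: 44.9
t 24.62 pos [ 471.1 -295.9    9.8] yaw -6.1 w 26.1 gf 44.9 tilt [-0. -0.]
slide mm [0.  1.6 1.8] rows 1 per row [0.  1.6 1.8] twist -0.0
```

```bash
python3 -m creep '{"slide":[[0,0.0015,0.002],[0,0,0],[0,0,0]],"twist":[0,0,0]}'; python3 go.py 471.3 -294.3 8 -6.1; python3 -m creep '{"slide":[[0,0,0],[0,0,0],[0,0,-0.03],[0,0,-0.05],[0.01,0.04,-0.03],[0.01,0.05,-0.03],[0.01,0.05,-0.03],[0.01,0.05,-0.03]],"twist":[0,0,0,0,0,0,0,0]}' 50;  python3 -m creep '{"slide":[[0,0,0],[0,0,0]],"twist":[0,0]}' 40
python3 v.py w8 pliT,472,-294,110,60,3 pli,472,-294,110,60,10 burT,482,-160,110,50,3 bur,500,145,110,30,30
python3 - <<'E'
from m import *
z,P=cloud('w8');hs=cv2.cvtColor(z['im'],cv2.COLOR_BGR2HSV);X,Y=P[...,0],P[...,1]
g=(hs[...,0]>45)&(hs[...,0]<95)&(hs[...,1]>80)&(abs(X-.483)<.1)&(abs(Y+.16)<.035)
uv=np.argwhere(g)[:,::-1].astype(float);Q=ray(z,uv,.006)*1000
c,s,r=cv2.minAreaRect(Q[:,:2].astype(np.float32));print('outline',c,s,r)
vx,vy,x0,y0=cv2.fitLine(Q[:,:2].astype(np.float32),cv2.DIST_L2,0,.1,.1).ravel();print(np.degrees(np.arctan(vy/vx)))
v=np.array([vx,vy])*np.sign(vx);q=(Q[:,:2]-c);t=q@v;n=q@[-v[1],v[0]]
for b in range(-80,80,10):
    k=(t>=b)&(t<b+10);print(b,np.ptp(n[k]).round(1),end='; ')
E
cd pics; python3 -c "
import cv2;im=cv2.imread('w8.png');cv2.imwrite('w8b.png',cv2.resize(im[60:300,20:340],(800,600),interpolation=cv2.INTER_CUBIC))"
```

```text
clock: 25.0
position: [0.4714, -0.2947, 0.0081]
ee_rot: [0.053, 0.999, -0.0, 0.0]
ft_force: [-2.3, -0.7, 5.6]
grip_width: 0.314
grasp_force: 45.5
t 25.0 pos [ 471.4 -294.7    8.1] yaw -6.1 w 26.7 gf 45.5 tilt [-0.001 -0.   ]
slide mm [0.2 0.4 0.1] rows 1 per row [0.2 0.4 0.1] twist -0.0
clock: 26.0
position: [0.4539, -0.1191, 0.1977]
ee_rot: [0.053, 0.999, -0.001, -0.0]
ft_force: [0.2, 1.4, 1.1]
grip_width: 0.504
grasp_force: 0.0
clock: 26.25
position: [0.4541, -0.1202, 0.1973]
ee_rot: [0.052, 0.999, 0.001, 0.0]
ft_force: [-0.1, -0.2, -0.2]
grip_width: 0.4
grasp_force: 0.0
pliT [ 470.  -294.2] [170.2  85.5] -6.0 z [ 5.9  7.4 17.1]
pli [ 468.8 -288.9] [147.3  43. ] 0.4 z [12.1 16.1 18.2]
burT [ 482.8 -159.4] [177.6  57.1] -4.0 z [5.9 7.2 8.4]
bur [553.2 132.1] [56.3 13. ] 8.5 z [30.5 31.9 33.1]
outline (560.41552734375, -220.84414672851562) (105.94562530517578, 348.4047546386719) 52.524620056152344
-4.4095507
-80 21.9; -70 22.4; -60 23.8; -50 23.4; -40 24.0; -30 23.7; -20 18.1; -10 16.9; Traceback (most recent call last):
  File "<stdin>", line 9, in <module>
    return _methods._ptp(a, axis=axis, out=out, **kwargs)
           ~~~~~~~~~~~~~^^^^^^^^^^^^^^^^^^^^^^^^^^^^^^^^^
    umr_maximum(a, axis, None, out, keepdims),
    ~~~~~~~~~~~^^^^^^^^^^^^^^^^^^^^^^^^^^^^^^
ValueError: zero-size array to reduction operation maximum which has no identity
```

View pics/w8b.png

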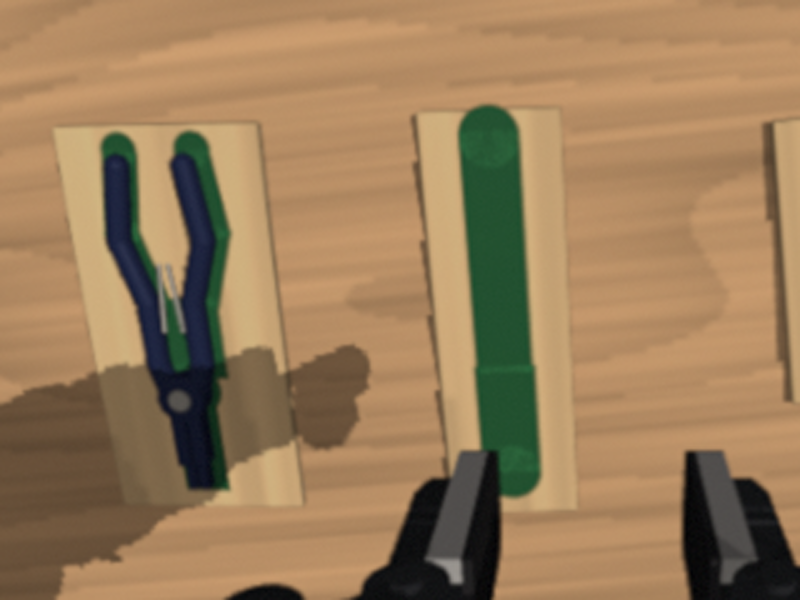

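The pliers lie along their outline (jaw end at (200,485)). The burnisher outline has its blade step at (505,368), so the handle end is up and +x is world +x. I check the pliers' axis against their outline numerically.

```bash
python3 - <<'E'
from m import *
def axis(n,mask,zp,lab):
    z,P=cloud(n);hs=cv2.cvtColor(z['im'],cv2.COLOR_BGR2HSV).astype(int);X,Y,Z=P[...,0],P[...,1],P[...,2]
    m=mask(hs,X,Y,Z).astype(np.uint8);m=cv2.morphologyEx(m,cv2.MORPH_CLOSE,np.ones((3,3)))
    k,L,S,_=cv2.connectedComponentsWithStats(m);w=L==1+np.argmax(S[1:,4])
    Q=(ray(z,np.argwhere(w)[:,::-1].astype(float),zp)*1000)[:,:2].astype(np.float32)
    mu=Q.mean(0);ev=np.linalg.svd(Q-mu,full_matrices=False)[2][0];ev*=np.sign(ev[0]);t=(Q-mu)@ev
    # axis: midline of extents per slice along
    nrm=np.array([-ev[1],ev[0]]);n_=(Q-mu)@nrm
    sl=[(b+2,(n_[(t>=b)&(t<b+4)].min()+n_[(t>=b)&(t<b+4)].max())/2) for b in np.arange(t.min()+6,t.max()-10,4)]
    sl=np.array(sl);a=np.polyfit(sl[:,0],sl[:,1],1)
    mid=(t.min()+t.max())/2;c=mu+ev*mid+nrm*np.polyval(a,mid)
    print(lab,n,len(Q),'pca yaw',np.degrees(np.arctan2(ev[1],ev[0])).round(2),'midline yaw',(np.degrees(np.arctan2(ev[1],ev[0])+np.arctan(a[0]))).round(2),'ctr',c.round(1),'len',np.ptp(t).round(1))
pt=lambda X,Y:(abs(X-.471)<.09)&(abs(Y+.294)<.045)
gr=lambda h:(h[...,0]>45)&(h[...,0]<95)&(h[...,1]>80)
bl=lambda h:(h[...,0]>100)&(h[...,0]<140)&(h[...,1]>60)
axis('w7',lambda h,X,Y,Z:pt(X,Y)&gr(h),.006,'outline')
axis('w8',lambda h,X,Y,Z:pt(X,Y)&bl(h),.014,'pliers')
axis('w8',lambda h,X,Y,Z:pt(X,Y)&(Z>.0105),.014,'pliersZ')
bt=lambda X,Y:(abs(X-.483)<.095)&(abs(Y+.16)<.028)
axis('w8',lambda h,X,Y,Z:bt(X,Y)&gr(h),.006,'b-outline')
axis('w5',lambda h,X,Y,Z:(abs(X-.5)<.1)&(abs(Y-.145)<.03)&(Z>.0295),.034,'burn')
E
python3 go.py 502 145 90 -5.6
```

```text
outline w7 3199 pca yaw -5.98 midline yaw -5.92 ctr [ 467.5 -294.3] len 156.7
pliers w8 2128 pca yaw -5.76 midline yaw -6.13 ctr [ 468.4 -293.8] len 144.1
pliersZ w8 2748 pca yaw -6.47 midline yaw -6.44 ctr [ 469.4 -294.1] len 147.2
b-outline w8 3289 pca yaw -3.75 midline yaw -3.7 ctr [ 478.4 -160. ] len 167.1
burn w5 17537 pca yaw 46.97 midline yaw 49.87 ctr [636.1 253.1] len 442.0
t 26.3 pos [ 453.7 -121.2  197. ] yaw -6.1 w 34.2 gf 0.0 tilt [ 0.001 -0.001]
slide mm [-19.9 269.9 106.8] rows 6 per row [-3.3 45.  17.8] twist -0.5
```

```bash
python3 -m creep '{"slide":[[-0.003,0.045,0.01],[-0.003,0.045,0.01],[-0.003,0.045,0.02],[-0.003,0.045,0.02],[-0.003,0.045,0.02],[-0.004,0.043,0.02],[0,0,0],[0,0,0]],"twist":[-0.5,0,0,0,0,0,0,0]}'; python3 go.py 501 145 32 -5.6
```

```text
clock: 27.3
position: [0.4996, 0.1415, 0.0963]
ee_rot: [0.05, 0.999, -0.002, -0.001]
ft_force: [-0.1, -0.9, 0.3]
grip_width: 0.397
grasp_force: 0.0
t 27.3 pos [499.6 141.5  96.3] yaw -5.7 w 33.7 gf 0.0 tilt [ 0.001 -0.004]
slide mm [-1.1  3.9 64.3] rows 2 per row [-0.6  1.9 32.2] twist -0.1
```

```bash
python3 -m creep '{"slide":[[-0.001,0.004,0.03],[0,0,0.02],[0,0,0.009],[0,0,0.004],[0,0,0],[0,0,0]],"twist":[0,0,0,0,0,0]}'; python3 go.py 501 145 32 -5.6
```

```text
clock: 28.05
position: [0.5011, 0.1487, 0.0351]
ee_rot: [0.048, 0.999, 0.0, 0.0]
ft_force: [-1.3, 0.5, 0.2]
grip_width: 0.398
grasp_force: 0.0
t 28.05 pos [501.1 148.7  35.1] yaw -5.5 w 33.8 gf 0.0 tilt [-0.001  0.001]
slide mm [-0.3 -3.7  3.1] rows 1 per row [-0.3 -3.7  3.1] twist 0.1
```

```bash
python3 -m creep '{"slide":[[0,-0.0035,0.003],[0,0,0],[0,0,0]],"twist":[0,0,0]}'; python3 go.py 501 145 32 -5.6; python3 -m creep '{"slide":[[0,0,0],[0,0,0],[0,0,0],[0,0,0],[0,0,-0.02],[0,0,-0.04],[0,0,0],[0,0,0]],"twist":[0,0,0,0,0,0,0,0]}' 0 30; python3 go.py 478 -159.8 90 -4
```

```text
clock: 28.42
position: [0.5003, 0.145, 0.0316]
ee_rot: [0.048, 0.999, 0.0, 0.0]
ft_force: [0.5, 0.0, 0.7]
grip_width: 0.403
grasp_force: 0.0
t 28.43 pos [500.3 145.   31.6] yaw -5.5 w 34.3 gf 0.0 tilt [-0.  0.]
slide mm [-0.7  0.  -0.4] rows 1 per row [-0.7  0.  -0.4] twist 0.1
clock: 29.42
position: [0.5002, 0.1453, 0.0919]
ee_rot: [0.048, 0.999, 0.0, 0.0]
ft_force: [-0.2, 0.7, -0.9]
grip_width: 0.173
grasp_force: 29.4
t 29.43 pos [500.2 145.3  91.9] yaw -5.5 w 14.7 gf 29.4 tilt [-0.     0.001]
slide mm [  -7.2 -305.8    1.6] rows 6 per row [ -1.2 -51.    0.3] twist -1.5
```

```bash
python3 -m creep '{"slide":[[-0.001,-0.051,0],[-0.001,-0.051,0],[-0.001,-0.051,0],[-0.001,-0.051,0],[-0.001,-0.051,0.01],[-0.001,-0.051,0.02],[0,0,0.02],[0,0,0]],"twist":[0,0,0,0,0,0,-1.5,0]}'; python3 go.py 477 -159.9 13 -4
```

```text
clock: 30.42
position: [0.4751, -0.1604, 0.04]
ee_rot: [0.036, 0.999, -0.0, -0.002]
ft_force: [-0.4, 0.2, 0.7]
grip_width: 0.172
grasp_force: 29.5
t 30.43 pos [ 475.1 -160.4   40. ] yaw -4.1 w 14.6 gf 29.5 tilt [ 0.004 -0.   ]
slide mm [-2.   0.7 27. ] rows 1 per row [-2.   0.7 27. ] twist -0.1
```

```bash
python3 -m creep '{"slide":[[-0.001,0.0005,0.015],[0,0,0.008],[0,0,0],[0,0,0]],"twist":[0,0,0,0]}'; python3 go.py 477 -159.9 12.5 -4
```

```text
clock: 30.92
position: [0.478, -0.1595, 0.0188]
ee_rot: [0.035, 0.999, -0.0, 0.0]
ft_force: [0.3, -0.2, -0.5]
grip_width: 0.173
grasp_force: 29.5
t 30.93 pos [ 478.  -159.5   18.8] yaw -4.0 w 14.7 gf 29.5 tilt [-0.  0.]
slide mm [ 1.  -0.4  6.3] rows 1 per row [ 1.  -0.4  6.3] twist -0.0
```

```bash
python3 -m creep '{"slide":[[0.001,0,0.004],[0,0,0.002],[0,0,0],[0,0,0]],"twist":[0,0,0,0]}'; python3 go.py 477 -159.9 12.5 -4
```

```text
clock: 31.42
position: [0.4768, -0.1595, 0.0127]
ee_rot: [0.035, 0.999, 0.0, -0.0]
ft_force: [-2.5, 1.2, 5.6]
grip_width: 0.177
grasp_force: 30.1
t 31.43 pos [ 476.8 -159.5   12.7] yaw -4.0 w 15.0 gf 30.1 tilt [0.    0.001]
slide mm [-0.2 -0.4  0.2] rows 1 per row [-0.2 -0.4  0.2] twist -0.0
```

Contact (5.6 N): release, rise, and look at everything.

```bash
python3 -m creep '{"slide":[[0,0,0],[0,0,0],[0,0,-0.03],[0,0,-0.05],[0.015,0.03,-0.05],[0.015,0.04,-0.05],[0.015,0.04,-0.05],[0.015,0.04,-0.05]],"twist":[0,0,0,0,0,0,0,0]}' 35;  python3 -m creep '{"slide":[[0,0,0],[0,0,0]],"twist":[0,0]}'
python3 v.py w9 bur,480,-160,100,35,10.5 key,470,2,70,50,10 pli,470,-294,90,50,10 tin,700,-103,60,60,10
python3 - <<'E'
from m import *
im,d,p=shot('side');z,P=None,None
np.savez('s20.npz',im=im,d=d,**{k:np.array(v) for k,v in p.items()})
z,P=cloud('s2');X,Y,Z=P[...,0],P[...,1],P[...,2]
for nm,x,y in (('tin',.7,-.103),):
    w=(abs(X-x)<.05)&(abs(Y-y)<.05)&(Z>.0035)&(Z<.06);print(nm,cv2.minAreaRect((P[w][:,:2]*1000).astype(np.float32)))
w9=cv2.imread('pics/w9.png');a=im[90:345,120:350]
a=cv2.resize(a,None,fx=600/255,fy=600/255,interpolation=cv2.INTER_CUBIC);cv2.imwrite('pics/s2.png',a)
E
```

```text
clock: 32.42
position: [0.4329, -0.0211, 0.2724]
ee_rot: [0.033, 0.999, 0.003, 0.001]
ft_force: [1.3, 1.0, -0.7]
grip_width: 0.35
grasp_force: 0.0
clock: 32.67
position: [0.4334, -0.0226, 0.2699]
ee_rot: [0.033, 0.999, 0.001, -0.001]
ft_force: [-0.2, -0.8, -1.4]
grip_width: 0.347
grasp_force: 0.0
bur [ 478.8 -159.4] [155.4  17.3] -4.6 z [12.1 16.8 19. ]
key [469.7   2.2] [77.6 43.1] 1.5 z [13.2 17.7 21.7]
pli [ 468.2 -289.6] [147.7  43. ] -0.8 z [11.7 16.  18.2]
tin [702.9 -94.1] [42.5 23.4] -14.6 z [12.2 26.8 39.1]
tin ((699.47900390625, -103.99897766113281), (43.61012649536133, 42.6402473449707), 9.123621940612793)
```

View pics/w9.png

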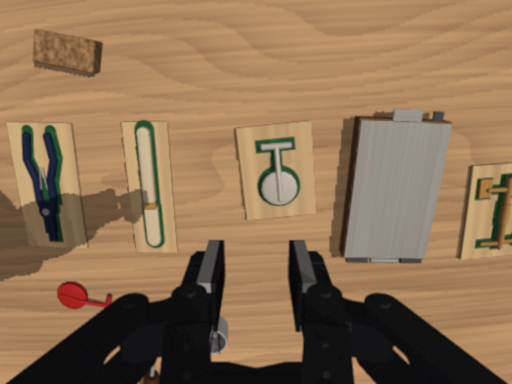

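View pics/s2.png

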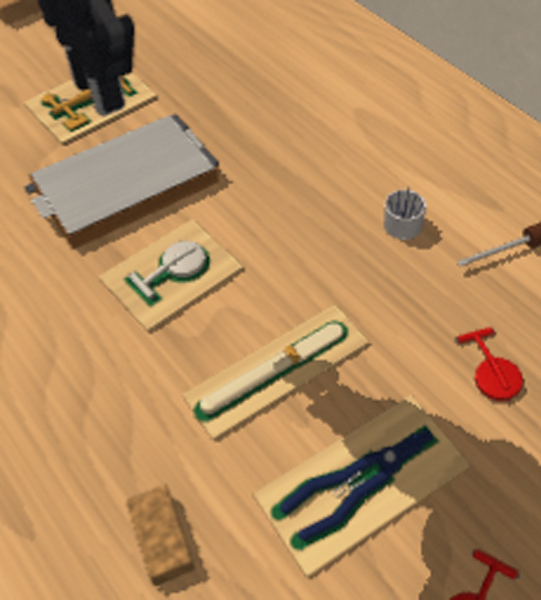

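Both views show all four pieces on their own outlines with an even green margin: pliers (45,190), burnisher (148,185), key cup (278,180), octave (495,210) in the wrist picture. The flap is bare, and the tin is still at (699.5, -104) mm, as at the start.

```bash
python3 -c "
from workcell import manip
print(manip.hand_in())"
```

```text
the job is handed in; nothing more can be done
None
```

The job is handed in: the pliers, burnisher, key cup and octave mechanism each lie on their own tile along their outline, confirmed in the final wrist and side pictures, with the flap bare and the spring tin where it was, after about 33 s on the robot clock.

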